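# Load the tube into the welding jig and shut the clamp

## Task

Slide the loose rectangular steel tube fully home in the welding jig, lying as it does now, its long side flat against the back fence and its end against the end stop, with the clamp still up. Then swing the jig's clamp arm fully down so that its foot bears on the tube, leave the tube tight in the corner, and let go. Leave the hammer, the grinder and the pipe end where they are.

Things in the scene. Friction and masses are not known exactly. Their poses are not given: they have to be found in the camera images.
- jig: bare-steel welding jig fixed to the table. Origin: at table level in the inner corner of its back fence and end stop. x runs along the fence towards the end stop, y points out through the fence's back. The fence (angle iron, 30 mm high) has its face in the plane y = 0, from x = -225 to +25 mm; the end stop block (30 mm high) has its face in the plane x = 0, from y = 0 to -66 mm. The tube goes at negative x and y.
- seat (a point): where the tube's origin is when it is home: at table level, x = -70, y = -40 mm in the jig's frame, its axes along the jig's. The tube's x axis then lies along the fence (either way round).
- tube: the loose workpiece: a piece of rectangular steel tube, open at both ends, 140 mm long (its x) x 80 mm wide (its y) x 40 mm high, 3 mm wall, about 0.7 kg, lying flat on the table. Origin at the centre of its underside. Too wide to grip across: push it along the table by its sides.
- clamp (a joint): angle of the clamp arm, rad: 0 fully down (arm level, pointing along the jig's -y over the tube), 1.57 upright, 1.7 leaning back at its stop. Stiff hinge (about 0.4 Nm): the arm stays where it is left. With the tube home the foot meets the tube's top at about 0.01 rad; a press of 10 to 15 N on the grip sleeve shuts it.
- clamp_hinge (a point): centre of the clamp's hinge pin, 56 mm above the table, at x = -70, y = +35 mm in the jig's frame, in a grey tower 70 mm high and 56 mm wide along x, behind the fence; tower and fence foot reach back to y = +76 mm. The pin runs along the jig's x axis; the arm swings in the upright plane across the fence.
- clamp_grip (a point): on the clamp arm's centre line, in its black rubber grip sleeve, 120 mm from the pin. The arm is a straight bar, 145 mm from pin to tip, 26 mm wide, 12 mm thick; the sleeve covers 90 to 145 mm from the pin, 30 mm wide along the jig's x, 16 mm thick. A round rubber foot (28 mm) ends 17 mm below the centre line, 75 mm from the pin. Shut, the tip is 30 mm past the tube's near side.
- hammer: bystander: hammer 260 mm long lying on the table, origin at the middle of its underside; leave it alone
- grinder: bystander: angle grinder about 300 mm long lying with its disc up, green and black, 70 mm high, origin near its middle at table level; leave it alone
- pipe_end: bystander: upright piece of dark steel pipe, 76 mm diameter, 85 mm high, origin at its foot; leave it alone
Not all that is in view belongs to the job. Leave any brown or green look-alike of the tube alone.

How it is judged (in metres and radians):
On the way:
1. the tube lies home: within 3 mm of the fence and of the end stop, square to within 2 degrees, flat on the table, with the clamp still up (above 0.6 rad) (x of tube in the frame of jig between -0.073 and -0.066 m and y of tube in the frame of jig between -0.043 and -0.036 m and angle between the x axis of tube and the x axis of jig, either way round below 0.035 rad and height (world z) of tube below 0.004 m and angle between tube's own z axis and vertical below 0.05 rad and value of joint clamp above 0.6 rad), for 0.2 s.
At the end, for the whole second after the job is handed in: The tube lies at rest, flat on the table, within 3 mm of the back fence and of the end stop and square to within 2 degrees, and the clamp arm is down (below 0.035 rad) with its foot bearing on the tube (x of tube in the frame of jig between -0.073 and -0.066 m and y of tube in the frame of jig between -0.043 and -0.036 m and angle between the x axis of tube and the x axis of jig, either way round below 0.035 rad and height (world z) of tube below 0.004 m and angle between tube's own z axis and vertical below 0.05 rad and value of joint clamp below 0.035 rad and contact force between clamp and tube above 0.3 N and linear speed of tube below 0.01 m/s); the robot touches nothing.
It fails at once if the hammer is shifted by more than 30 mm (distance of hammer from where it was at the start of the episode above 0.03 m).
It fails at once if the grinder is shifted by more than 30 mm (distance of grinder from where it was at the start of the episode above 0.03 m).
It fails at once if the pipe end is shifted by more than 30 mm (distance of pipe_end from where it was at the start of the episode above 0.03 m).
It also fails if it takes over 54 s, if anything falls off the work surface, if the arm or the gripper's body presses on something with over 40 N, if the wrist force passes 120 N, or if a joint passes its speed limit or range.

## Robot

A 6-joint arm with a two-finger parallel gripper is mounted at the origin on the work surface. World frame = base frame: x ahead of the robot, y to its left, z up, the work surface at z = 0. Lengths are in mm, angles in rad, forces in N, time in s.
With the tool pointing down it reaches from about 275 to 750 mm from the base axis. Payload 10.2 kg.
Tool frame: the origin (TCP) lies midway between the tips of the shut fingers; the grasp point (between the pads) lies 19 mm behind it (bot.pinch_z is the z of the grasp point in the tool frame, in mm); z points along the fingers, y is the direction in which the jaws open and shut (so a half turn about z gives the same grasp; the last joint's range is limited). The gripper opens to 88 mm and grips with 3 to 60 N. Pads are 18 mm wide; open, the fingers measure 123 mm over their backs; the gripper's body (75 mm by 187 mm) begins 45 mm behind the grasp point.
Start: joints at [-1.474, 0.313, 1.498, -0, 1.331, -0.223], TCP at [165.035, -498.392, 238.72] pointing down, gripper open.
Joint ranges: [-2.94, 2.94], [-0.97, 2.17], [0.19, 2.56], [-1.23, 4.37], [0.02, 3.11], [-2.88, 2.88]. Speed limits (rad/s): [2.39, 2.39, 3.01, 3.14, 3.14, 3.14].

## Interface

Orientations are given as a rotation vector (axis times angle).
In Python, from rig import bot gives the robot as it stands.
- The arm moves only by the tool play_rows, never from a script. Its argument "plan" is one flat list of numbers, 7 for each row, row after row: the shift along the tool's x, y, z in m, then the turn, a rotation vector about the tool's x, y, z in degrees, then the closure in counts, from 0 (fully open) to 255 (shut). In form: [tx, ty, tz, ax, ay, az, grip, tx, ty, tz, ax, ay, az, grip, ...]. A call has 1 to 5 rows; each row shifts and turns the commanded pose from where the row before left it, along the tool's axes as they then stand; what a row does not reach is not made up. A row lasts 1/10 s, in which the tool goes at most 50 mm and 8.59 degrees, less where a joint would pass 70% of its speed; a pose out of reach is approached as far as the arm can. A call is refused whole if a number of a shift passes 0.05 or a number of a turn 8.59, either way. A call with a gripper value outside its range is refused whole. The fingers move at their own pace and stop on an object; "force" is the grip in N (left out, the last holds). Time passes only in rows, so rows that do not move let the fingers close. It gives the time, the measured TCP pose, the force and the opening at its end, in the units of the state.
- bot.get_state(): the state, without advancing time (a new reading comes with each control period).
- bot.camera(name): name is "scene" or "top" or "wrist"; returns the picture (420x560x3 uint8, red, green, blue); there is no depth.
- bot.calibration(name): a dict with "fx", "fy", "cx", "cy" (pixels), "extrinsics" (4x4, takes a point from world to camera coordinates); the wrist camera has in their place "hand_eye" (4x4, takes a point from camera to tool coordinates, whose origin is the TCP and whose axes are the flange's). Camera axes: x right, y down, z forward; pixel columns grow to the right and rows downward; lengths in mm; the calibration is good to about 2 mm. A picture is of the moment at which its call begins: read the wrist's pose just before it. calibration takes no time and is no camera call.
- bot.close_job(): hands the job in, once; it reports no verdict.
The state is a dict: "time": time; "joint_positions": joint angles; "qvel": joint speeds; "tau": joint torques, N m; "ee_pos": TCP position; "eef_rot": TCP orientation; "wrist_force": force on the tool from outside, world axes, zero at the start; "torque": the same for the moment, N m; "opening": finger opening in mm.
Only numpy, scipy, OpenCV 4.12 (cv2) and the standard library are available. Lean on these libraries where they do the work, as an engineer would, in place of code of your own. Each camera call takes 0.05 s, during which the arm holds its last target. There are 200 camera calls.

## Working session

There is one attempt and no reset: what is moved stays moved. The work goes in short steps, Python scripts to look and compute and a tool call to move; the robot and the scene stay as the last step left them, time stands still between calls to the robot, and variables do not carry over. Pictures are saved under pics/ and viewed, about 8 in all and at most 12, crops included, and the job is handed in when it is done.

Besides the shell and the picture viewer there is one more tool, called after "Emit:" as name(argument=value, ...) on one line, values as JSON. play_rows: Moves the arm, as the interface text tells. Its arguments: {"type":"object","properties":{"plan":{"type":"array","items":{"type":"number"}},"force":{"type":"number"}},"required":["plan"]}

```bash
mkdir -p pics; python3 - <<'E'
from rig import bot
import cv2, numpy as np
np.set_printoptions(precision=4,suppress=True)
s=bot.get_state();print(s)
for n in("scene","top","wrist"):
    im=bot.camera(n);cv2.imwrite(f"pics/{n}0.png",im[:,:,::-1]);print(n,bot.calibration(n))
E
```

```text
{'time': 0.0, 'joint_positions': array([-1.4744,  0.3134,  1.4985,  0.    ,  1.331 , -0.2234]), 'qvel': array([-0.0013,  0.0001,  0.0004, -0.0007,  0.0002, -0.0005]), 'tau': array([  0.0008, -40.2209, -25.2271,   0.0695,   0.0352,  -0.0001]), 'ee_pos': array([ 165.0009, -498.1331,  238.1664]), 'eef_rot': array([-3.1003, -0.4999, -0.0002]), 'wrist_force': array([ 0.2888, -0.3854,  0.1681]), 'torque': array([-0.012, -0.03 ,  0.022]), 'opening': 88.13863654283494}
scene {'fx': 477.9260641820115, 'fy': 477.9260641820115, 'cx': 272.69943475948844, 'cy': 207.26628371010514, 'extrinsics': array([[   0.3159,    0.9488,   -0.0021, -204.5955],
       [   0.6372,   -0.2138,   -0.7405, -337.5928],
       [  -0.703 ,    0.2325,   -0.6721, 2127.4137],
       [   0.    ,    0.    ,    0.    ,    1.    ]])}
top {'fx': 492.90341383856935, 'fy': 492.90341383856935, 'cx': 283.1168363578676, 'cy': 204.6870889464452, 'extrinsics': array([[   0.0022,   -0.9999,    0.0102,   19.2956],
       [  -0.9974,   -0.0029,   -0.0719,  620.8055],
       [   0.0719,   -0.01  ,   -0.9974, 1445.0618],
       [   0.    ,    0.    ,    0.    ,    1.    ]])}
wrist {'fx': 295.4365329456862, 'fy': 295.4365329456862, 'cx': 280.821019796436, 'cy': 208.084678844169, 'hand_eye': array([[  -0.0001,   -0.9586,   -0.2849,   74.0748],
       [   1.    ,   -0.0004,    0.0007,    0.0148],
       [  -0.0008,   -0.2849,    0.9586, -146.4921],
       [   0.    ,    0.    ,    0.    ,    1.    ]])}
```

View pics/top0.png

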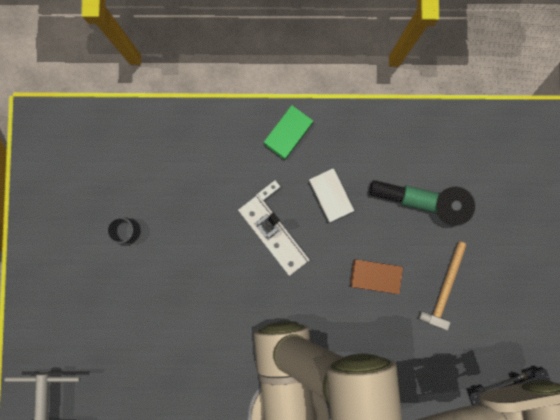

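View pics/scene0.png

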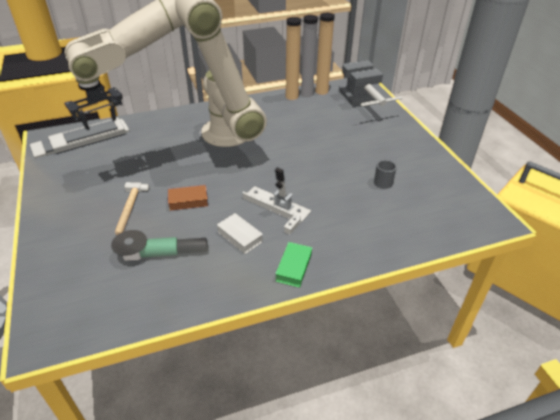

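The tube is the bright piece at top (331,195). Its look-alikes are the green block (288,132) and the brown block (377,277), and I'm leaving both alone. The jig's fence runs from about (243,209) to (300,268), with the end stop near (268,190). Next is a close crop.

```bash
python3 - <<'E'
import cv2, numpy as np
im=cv2.imread("pics/top0.png")
c=im[155:285,230:365]
cv2.imwrite("pics/c1.png",cv2.resize(c,None,fx=4.5,fy=4.5,interpolation=cv2.INTER_CUBIC))
g=cv2.cvtColor(im,cv2.COLOR_BGR2GRAY);m=(g>140).astype(np.uint8)
for c in cv2.findContours(m,0,2)[0]:
    if cv2.contourArea(c)>300 and 220<c[:,0,0].mean()<370 and 150<c[:,0,1].mean()<290: print(cv2.contourArea(c),cv2.boxPoints(cv2.minAreaRect(c)).round(1).tolist())
E
```

```text
1985.0 [[236.8000030517578, 208.89999389648438], [274.6000061035156, 179.39999389648438], [326.6000061035156, 246.0], [288.79998779296875, 275.5]]
1238.0 [[308.5, 178.89999389648438], [333.29998779296875, 167.10000610351562], [354.0, 210.1999969482422], [329.1000061035156, 222.10000610351562]]
```

View pics/c1.png

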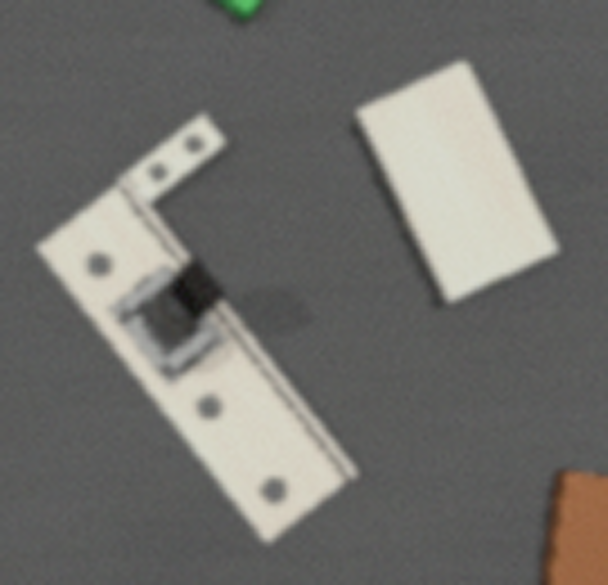

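```bash
cat > h.py <<'E'
from rig import bot
import cv2, numpy as np
from scipy.spatial.transform import Rotation as R
np.set_printoptions(precision=2,suppress=True)
def ray(name,uv,z,T=None):
    c=bot.calibration(name)
    d=np.array([(uv[0]-c["cx"])/c["fx"],(uv[1]-c["cy"])/c["fy"],1.])
    if name=="wrist": M=T@c["hand_eye"]
    else: M=np.linalg.inv(c["extrinsics"])
    d=M[:3,:3]@d;o=M[:3,3]
    return o+d*(z-o[2])/d[2]
def toolT(s):
    T=np.eye(4);T[:3,:3]=R.from_rotvec(s["eef_rot"]).as_matrix();T[:3,3]=s["ee_pos"];return T
def delta(p,yaw,s=None):
    """shift to p in tool axes (mm), and turn; yaw = world heading (rad) of tool y axis, mod pi"""
    s=s or bot.get_state();T=toolT(s);y=np.array([np.cos(yaw),np.sin(yaw),0]);
    if y@T[:3,1]<0:y=-y
    z=np.array([0,0,-1.]);G=np.c_[np.cross(y,z),y,z]
    return T[:3,:3].T@(np.array(p)-T[:3,3]), np.degrees(R.from_matrix(T[:3,:3].T@G).as_rotvec())
E
python3 - <<'E'
from h import *
o=np.array([230,155]);f=lambda u,z:ray("top",o+np.array(u)/4.5,z)
print("stop face",f((152,207),30),f((228,140),30)); print("fence end",f((357,472),30))
for q in [(308.5,178.9),(333.3,167.1),(354,210.2),(329.1,222.1)]: print("tube",ray("top",(q[0]+.5,q[1]+.5),40))
s=bot.get_state();T=toolT(s);print(T)
c=bot.calibration("wrist")["hand_eye"];print("view axis world",T[:3,:3]@c[:3,2],T[:3,:3]@c[:3,3])
E
```

```text
stop face [630.97  78.27  30.  ] [675.47  28.37  30.  ]
fence end [457.76 -56.44  30.  ]
tube [694.57 -55.21  40.  ]
tube [ 729.98 -128.71   40.  ]
tube [ 602.35 -189.03   40.  ]
tube [ 567.15 -115.52   40.  ]
[[   0.95    0.31   -0.    165.01]
 [   0.31   -0.95    0.   -498.24]
 [   0.     -0.     -1.    238.33]
 [   0.      0.      0.      1.  ]]
view axis world [-0.27 -0.09 -0.96] [ 70.34  23.15 146.51]
```

```bash
cat >> h.py <<'E'
def rows(p,hd,n,grip=0):
    """straight way to p (mm), tool y heading hd (deg), n rows; prints flat lists of 5 rows (m, deg)"""
    s=bot.get_state();T=toolT(s);h0=np.degrees(np.arctan2(T[1,1],T[0,1]));dh=(hd-h0+180)%360-180
    d,t=delta(p,np.radians(h0),s);out=[]
    for i in range(n):
        r=R.from_euler('z',-dh*i/n,degrees=True).as_matrix().T@(d/n)
        out.append([*(r/1000).round(4),*((t[:2]/n).round(2) if i==0 else (0,0)),round(-dh/n,2),grip])
    for i in range(0,n,5): print([float(v) for r in out[i:i+5] for v in r])
JO=np.array([633,76.,0]);JA=38.
def jw(x,y,z):
    a=np.radians(JA);return JO+np.array([np.cos(a)*x-np.sin(a)*y,np.sin(a)*x+np.cos(a)*y,z])
E
python3 -c "
from h import *
rows((630,-100,250),205.3,15)"
```

```text
[0.0378, -0.0155, -0.0008, -0.0, -0.0, 5.53, 0.0, 0.0361, -0.019, -0.0008, 0.0, 0.0, 5.53, 0.0, 0.0341, -0.0224, -0.0008, 0.0, 0.0, 5.53, 0.0, 0.0318, -0.0256, -0.0008, 0.0, 0.0, 5.53, 0.0, 0.0292, -0.0286, -0.0008, 0.0, 0.0, 5.53, 0.0]
[0.0263, -0.0312, -0.0008, 0.0, 0.0, 5.53, 0.0, 0.0231, -0.0336, -0.0008, 0.0, 0.0, 5.53, 0.0, 0.0198, -0.0357, -0.0008, 0.0, 0.0, 5.53, 0.0, 0.0163, -0.0374, -0.0008, 0.0, 0.0, 5.53, 0.0, 0.0126, -0.0388, -0.0008, 0.0, 0.0, 5.53, 0.0]
[0.0088, -0.0399, -0.0008, 0.0, 0.0, 5.53, 0.0, 0.0049, -0.0405, -0.0008, 0.0, 0.0, 5.53, 0.0, 0.0009, -0.0408, -0.0008, 0.0, 0.0, 5.53, 0.0, -0.003, -0.0407, -0.0008, 0.0, 0.0, 5.53, 0.0, -0.0069, -0.0402, -0.0008, 0.0, 0.0, 5.53, 0.0]
```

Emit:
play_rows(plan=[0.0378, -0.0155, -0.0008, 0, 0, 5.53, 0, 0.0361, -0.019, -0.0008, 0, 0, 5.53, 0, 0.0341, -0.0224, -0.0008, 0, 0, 5.53, 0, 0.0318, -0.0256, -0.0008, 0, 0, 5.53, 0, 0.0292, -0.0286, -0.0008, 0, 0, 5.53, 0])

```text
time: 0.65
ee_pos: [321.1, -364.3, 242.7]
eef_rot: [-3.131, 0.262, 0.0]
wrist_force: [1.0, 0.4, -0.3]
opening: 88.3
```

Emit:
play_rows(plan=[0.0263, -0.0312, -0.0008, 0, 0, 5.53, 0, 0.0231, -0.0336, -0.0008, 0, 0, 5.53, 0, 0.0198, -0.0357, -0.0008, 0, 0, 5.53, 0, 0.0163, -0.0374, -0.0008, 0, 0, 5.53, 0, 0.0126, -0.0388, -0.0008, 0, 0, 5.53, 0])

```text
time: 1.15
ee_pos: [476.1, -231.5, 246.6]
eef_rot: [-2.977, 1.002, 0.0]
wrist_force: [-0.4, -1.0, 1.0]
opening: 88.3
```

Emit:
play_rows(plan=[0.0088, -0.0399, -0.0008, 0, 0, 5.53, 0, 0.0049, -0.0405, -0.0008, 0, 0, 5.53, 0, 0.0009, -0.0408, -0.0008, 0, 0, 5.53, 0, -0.003, -0.0407, -0.0008, 0, 0, 5.53, 0, -0.0069, -0.0402, -0.0008, 0, 0, 5.53, 0])

```text
time: 1.65
ee_pos: [630.9, -98.6, 250.5]
eef_rot: [2.652, -1.684, -0.001]
wrist_force: [0.1, -1.2, -0.4]
opening: 87.7
```

```bash
python3 - <<'E'
from h import *
s=bot.get_state();im=bot.camera("wrist");cv2.imwrite("pics/w1.png",im[:,:,::-1])
np.save("w1T.npy",toolT(s));print(s["joint_positions"],s["ee_pos"],toolT(s)[:3,1],s["time"])
E
```

```text
[-0.34  0.57  1.09 -0.    1.48  2.36] [630.88 -98.65 250.46] [-0.91 -0.42  0.  ] 1.65
```

View pics/w1.png

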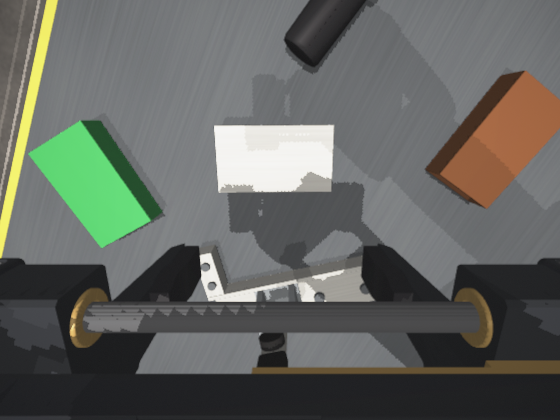

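The close view shows the tube at (215..334, 125..192), square to the tool, with the grinder handle end at (300,50). The end stop is at (212,270), and the fence line starts at (222,293).

```bash
python3 - <<'E'
from h import *
T=np.load("w1T.npy")
for n,q,z in [("tube",(215,125.5),40),("tube",(334,125.5),40),("tube",(331.5,192),40),("tube",(218,192),40),("grinder",(300,66),20),("grinder2",(287,45),20),("stoptip",(213,251),30),("corner",(224,293),30),("fence",(345,264),30)]: print(n,ray("wrist",q,z,T))
E
```

```text
tube [ 729.46 -127.5    40.  ]
tube [ 604.11 -186.32   40.  ]
tube [ 569.48 -114.82   40.  ]
tube [696.9  -55.06  40.  ]
grinder [ 668.12 -229.68   20.  ]
grinder2 [ 691.26 -243.04   20.  ]
stoptip [673.65  27.18  30.  ]
corner [635.85  81.02  30.  ]
fence [502.52 -31.56  30.  ]
```

```bash
python3 -c "
from h import *
rows((674,-171.5,60),205.3,5)"
```

```text
[0.0174, -0.0007, 0.0379, -0.01, 0.02, -0.05, 0.0, 0.0174, -0.0007, 0.0379, 0.0, 0.0, -0.05, 0.0, 0.0174, -0.0007, 0.0379, 0.0, 0.0, -0.05, 0.0, 0.0174, -0.0007, 0.0379, 0.0, 0.0, -0.05, 0.0, 0.0174, -0.0007, 0.0379, 0.0, 0.0, -0.05, 0.0]
```

Emit:
play_rows(plan=[0.0174, -0.0007, 0.038, 0, 0, 0, 0, 0.0174, -0.0007, 0.038, 0, 0, 0, 0, 0.0174, -0.0007, 0.038, 0, 0, 0, 0, 0.0174, -0.0007, 0.038, 0, 0, 0, 0, 0.0174, -0.0007, 0.038, 0, 0, 0, 0])

```text
time: 2.2
ee_pos: [670.3, -177.7, 58.9]
eef_rot: [2.655, -1.679, -0.001]
wrist_force: [0.3, -0.6, 0.2]
opening: 88.5
```

Emit:
play_rows(plan=[0, 0, 0.024, 0, 0, 0, 0, 0, 0, 0.023, 0, 0, 0, 0, 0, 0, 0, 0, 0, 0, 0])

```text
time: 2.5
ee_pos: [668.4, -176.5, 9.8]
eef_rot: [2.654, -1.679, -0.011]
wrist_force: [-0.1, -0.6, -0.3]
opening: 88.3
```

```bash
python3 - <<'E'
from h import *
JO[:]=(634,78,0);JA=38.5
s=bot.get_state();print(s["joint_positions"],s["wrist_force"])
# pushing to: tube centre at x=-105, tool 80+9 (+12 short) from the fence
rows(jw(-105,-80-9-12,12),218.5,20)
E
```

```text
[-0.43  0.91  1.13  0.    1.11  2.27] [-0.12 -0.57 -0.27]
[-0.0062, 0.0001, -0.0001, 0.01, 0.02, -0.66, 0.0, -0.0062, 0.0001, -0.0001, 0.0, 0.0, -0.66, 0.0, -0.0062, -0.0, -0.0001, 0.0, 0.0, -0.66, 0.0, -0.0062, -0.0001, -0.0001, 0.0, 0.0, -0.66, 0.0, -0.0062, -0.0002, -0.0001, 0.0, 0.0, -0.66, 0.0]
[-0.0062, -0.0002, -0.0001, 0.0, 0.0, -0.66, 0.0, -0.0062, -0.0003, -0.0001, 0.0, 0.0, -0.66, 0.0, -0.0061, -0.0004, -0.0001, 0.0, 0.0, -0.66, 0.0, -0.0061, -0.0004, -0.0001, 0.0, 0.0, -0.66, 0.0, -0.0061, -0.0005, -0.0001, 0.0, 0.0, -0.66, 0.0]
[-0.0061, -0.0006, -0.0001, 0.0, 0.0, -0.66, 0.0, -0.0061, -0.0007, -0.0001, 0.0, 0.0, -0.66, 0.0, -0.0061, -0.0007, -0.0001, 0.0, 0.0, -0.66, 0.0, -0.0061, -0.0008, -0.0001, 0.0, 0.0, -0.66, 0.0, -0.0061, -0.0009, -0.0001, 0.0, 0.0, -0.66, 0.0]
[-0.0061, -0.0009, -0.0001, 0.0, 0.0, -0.66, 0.0, -0.0061, -0.001, -0.0001, 0.0, 0.0, -0.66, 0.0, -0.0061, -0.0011, -0.0001, 0.0, 0.0, -0.66, 0.0, -0.0061, -0.0011, -0.0001, 0.0, 0.0, -0.66, 0.0, -0.006, -0.0012, -0.0001, 0.0, 0.0, -0.66, 0.0]
```

Emit:
play_rows(plan=[-0.006, 0, -0.0002, 0, 0, -0.6, 0, -0.006, 0, -0.0002, 0, 0, -0.66, 0, -0.006, 0, -0.0002, 0, 0, -0.66, 0, -0.006, 0, -0.0002, 0, 0, -0.66, 0, -0.006, 0, 0, 0, 0, -0.66, 0])

```text
time: 3.0
ee_pos: [657.4, -150.4, 15.8]
eef_rot: [-2.702, 1.602, -0.005]
wrist_force: [3.7, -4.6, 0.8]
opening: 88.3
```

Emit:
play_rows(plan=[-0.006, -0.0002, 0, 0, 0, -0.66, 0, -0.006, -0.0002, 0, 0, 0, -0.66, 0, -0.006, -0.0003, 0, 0, 0, -0.66, 0, -0.006, -0.0004, 0, 0, 0, -0.66, 0, -0.006, -0.0004, 0, 0, 0, -0.66, 0])

```text
time: 3.5
ee_pos: [643.8, -123.8, 15.7]
eef_rot: [2.747, -1.524, 0.005]
wrist_force: [3.7, -4.5, 0.8]
opening: 88.2
```

Emit:
play_rows(plan=[-0.006, -0.0006, 0, 0, 0, -0.66, 0, -0.006, -0.0006, 0, 0, 0, -0.66, 0, -0.006, -0.0007, 0, 0, 0, -0.66, 0, -0.006, -0.0008, 0, 0, 0, -0.66, 0, -0.006, -0.0009, 0, 0, 0, -0.66, 0])

```text
time: 4.0
ee_pos: [630.4, -96.7, 15.8]
eef_rot: [2.79, -1.444, 0.005]
wrist_force: [2.9, -5.1, 0.8]
opening: 87.7
```

```bash
python3 - <<'E'
from h import *
s=bot.get_state();im=bot.camera("wrist");cv2.imwrite("pics/w2.png",im[:,:,::-1])
t=bot.camera("top")[150:290,220:370];cv2.imwrite("pics/t2.png",cv2.resize(t[:,:,::-1],None,fx=4,fy=4,interpolation=cv2.INTER_CUBIC))
np.save("w2T.npy",toolT(s));print(s["ee_pos"],toolT(s)[:3,1])
E
```

```text
[630.39 -96.73  15.76] [-0.82 -0.58 -0.  ]
```

View pics/w2.png

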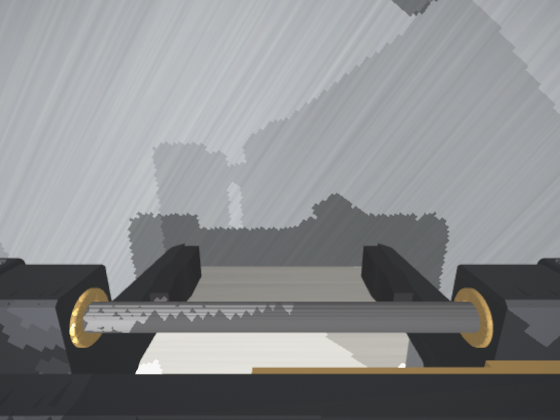

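The tube is square behind both fingers and moving with about 6 N of friction.

Emit:
play_rows(plan=[-0.006, -0.0009, 0, 0, 0, -0.66, 0, -0.006, -0.001, 0, 0, 0, -0.6, 0, -0.006, -0.001, 0, 0, 0, -0.5, 0, -0.006, -0.001, 0, 0, 0, -0.5, 0, -0.006, -0.001, 0, 0, 0, -0.5, 0])

```text
time: 4.6
ee_pos: [616.6, -70.0, 15.5]
eef_rot: [2.823, -1.377, 0.005]
wrist_force: [4.2, -5.0, 2.1]
opening: 88.0
```

```bash
python3 - <<'E'
from h import *
s=bot.get_state();T=toolT(s);print(s["ee_pos"],np.degrees(np.arctan2(T[1,1],T[0,1])),s["wrist_force"])
t=bot.camera("top")[150:290,220:370];cv2.imwrite("pics/t3.png",cv2.resize(t[:,:,::-1],None,fx=4,fy=4,interpolation=cv2.INTER_CUBIC))
E
```

```text
[616.61 -70.02  15.53] -142.00633210665114 [ 4.2  -4.96  2.14]
```

View pics/t3.png

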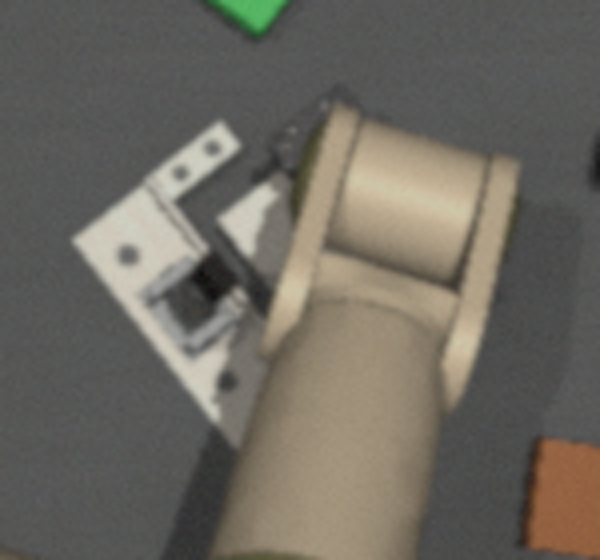

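Emit:
play_rows(plan=[-0.003, -0.0003, 0, 0, 0, 0, 0, -0.003, -0.0003, 0, 0, 0, 0, 0, -0.003, -0.0003, 0, 0, 0, 0, 0, -0.002, 0, 0, 0, 0, 0, 0, -0.002, 0, 0, 0, 0, 0, 0])

```text
time: 5.15
ee_pos: [609.4, -59.3, 15.4]
eef_rot: [2.823, -1.378, 0.005]
wrist_force: [3.8, -5.8, 3.1]
opening: 88.0
```

Emit:
play_rows(plan=[-0.001, 0, 0, 0, 0, 0, 0, -0.001, 0, 0, 0, 0, 0, 0])

```text
time: 5.35
ee_pos: [608.2, -57.7, 15.4]
eef_rot: [2.823, -1.378, 0.005]
wrist_force: [4.3, -5.2, 3.2]
opening: 88.1
```

Emit:
play_rows(plan=[-0.001, 0, 0, 0, 0, 0, 0, -0.001, 0, 0, 0, 0, 0, 0])

```text
time: 5.55
ee_pos: [607.0, -56.2, 15.5]
eef_rot: [2.823, -1.378, 0.005]
wrist_force: [4.1, -5.5, 2.6]
opening: 88.0
```

Emit:
play_rows(plan=[-0.001, 0, 0, 0, 0, 0, 0, -0.001, 0, 0, 0, 0, 0, 0, -0.001, 0, 0, 0, 0, 0, 0])

```text
time: 5.85
ee_pos: [606.5, -55.0, 15.8]
eef_rot: [2.823, -1.375, 0.012]
wrist_force: [11.6, -13.2, -1.2]
opening: 88.3
```

Emit:
play_rows(plan=[-0.001, 0, 0, 0, 0, 0, 0, -0.001, 0, 0, 0, 0, 0, 0, -0.001, 0, 0, 0, 0, 0, 0])

```text
time: 6.15
ee_pos: [606.5, -54.9, 16.7]
eef_rot: [2.823, -1.374, 0.022]
wrist_force: [17.9, -23.0, -3.4]
opening: 88.3
```

Emit:
play_rows(plan=[0.012, 0, 0, 0, 0, 0, 255, 0.004, 0, -0.03, 0, 0, 0, 255, 0, 0, -0.035, 0, 0, 0, 255, 0, 0, 0, 0, 0, 0, 255])

```text
time: 6.55
ee_pos: [614.0, -63.6, 83.8]
eef_rot: [-2.822, 1.377, -0.009]
wrist_force: [0.5, 0.2, 0.1]
opening: 58.2
```

```bash
sed -i 's/^JO=.*/JO=np.array([634,78.,0]);JA=38./' h.py; python3 - <<'E'
from h import *
s=bot.get_state();T=toolT(s);print(s["ee_pos"],T[:3,:3],s["wrist_force"],s["opening"])
rows(jw(-210,-40,80),218,5,255)
t=bot.camera("top")[150:290,220:370];cv2.imwrite("pics/t4.png",cv2.resize(t[:,:,::-1],None,fx=4,fy=4,interpolation=cv2.INTER_CUBIC))
E
```

```text
[614.   -63.56  83.79] [[ 0.62 -0.79  0.01]
 [-0.79 -0.62 -0.  ]
 [ 0.   -0.   -1.  ]] [0.48 0.19 0.09] 58.16428006408872
[-0.0118, 0.0214, 0.0006, -0.05, -0.05, -0.0, 255.0, -0.0118, 0.0214, 0.0006, 0.0, 0.0, -0.0, 255.0, -0.0118, 0.0214, 0.0006, 0.0, 0.0, -0.0, 255.0, -0.0118, 0.0214, 0.0006, 0.0, 0.0, -0.0, 255.0, -0.0118, 0.0214, 0.0006, 0.0, 0.0, -0.0, 255.0]
```

Emit:
play_rows(plan=[-0.0118, 0.0214, 0.0006, 0, 0, 0, 255, -0.0118, 0.0214, 0.0006, 0, 0, 0, 255, -0.0118, 0.0214, 0.0006, 0, 0, 0, 255, -0.0118, 0.0214, 0.0006, 0, 0, 0, 255, -0.0118, 0.0214, 0.0006, 0, 0, 0, 255])

```text
time: 7.1
ee_pos: [489.7, -82.0, 75.2]
eef_rot: [-2.823, 1.377, 0.005]
wrist_force: [0.4, 0.2, -0.2]
opening: 14.3
```

```bash
python3 - <<'E'
from h import *
s=bot.get_state();T=toolT(s);print(s["ee_pos"],s["opening"],T[:3,1:])
np.save("w5T.npy",T)
w=bot.camera("wrist");t=bot.camera("top")[150:290,220:370]
cv2.imwrite("pics/v5.png",np.hstack([cv2.resize(t,(450,420),interpolation=2),cv2.resize(w,None,fx=.62,fy=.62)[:,:,:] if 0 else cv2.copyMakeBorder(cv2.resize(w,(347,260)),0,160,0,0,0)])[:,:,::-1])
E
```

```text
[489.67 -82.05  75.19] 14.331757317701532 [[ -0.79  -0.   489.67]
 [ -0.62   0.   -82.05]
 [  0.    -1.    75.19]]
```

View pics/v5.png

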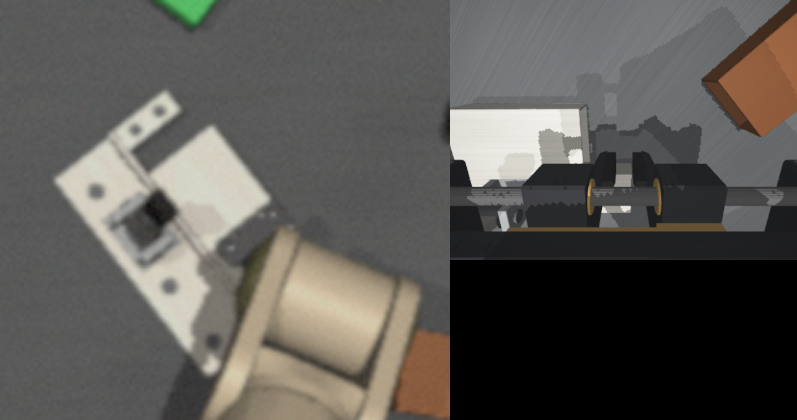

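Emit:
play_rows(plan=[0, 0, 0.02, 0, 0, 0, 255, 0, 0, 0.02, 0, 0, 0, 255, 0, 0, 0.018, 0, 0, 0, 255, 0, -0.005, 0, 0, 0, 0, 255, 0, -0.005, 0, 0, 0, 0, 255])

```text
time: 7.7
ee_pos: [500.0, -76.1, 18.4]
eef_rot: [-2.823, 1.378, 0.002]
wrist_force: [-0.3, -0.4, -0.2]
opening: 0.4
```

Emit:
play_rows(plan=[0, -0.004, 0, 0, 0, 0, 255, 0, -0.004, 0, 0, 0, 0, 255, 0, -0.004, 0, 0, 0, 0, 255, 0, -0.004, 0, 0, 0, 0, 255, 0, -0.004, 0, 0, 0, 0, 255])

```text
time: 8.2
ee_pos: [515.2, -64.2, 18.7]
eef_rot: [2.823, -1.377, -0.001]
wrist_force: [-7.1, -5.3, 5.8]
opening: 0.6
```

Emit:
play_rows(plan=[0, -0.004, 0, 0, 0, 0, 255, 0, -0.004, 0, 0, 0, 0, 255, 0, -0.003, 0, 0, 0, 0, 255, 0, -0.003, 0, 0, 0, 0, 255, 0, -0.002, 0, 0, 0, 0, 255])

```text
time: 8.7
ee_pos: [527.4, -54.8, 18.7]
eef_rot: [2.822, -1.377, -0.002]
wrist_force: [-6.8, -4.9, 5.3]
opening: 0.5
```

Emit:
play_rows(plan=[0, -0.0015, 0, 0, 0, 0, 255, 0, -0.0015, 0, 0, 0, 0, 255, 0, -0.0015, 0, 0, 0, 0, 255])

```text
time: 9.0
ee_pos: [530.8, -52.1, 18.7]
eef_rot: [2.822, -1.377, -0.003]
wrist_force: [-7.1, -5.5, 5.2]
opening: 0.7
```

Emit:
play_rows(plan=[0, -0.001, 0, 0, 0, 0, 255, 0, -0.001, 0, 0, 0, 0, 255, 0, -0.001, 0, 0, 0, 0, 255])

```text
time: 9.3
ee_pos: [533.2, -50.3, 18.7]
eef_rot: [2.822, -1.377, -0.002]
wrist_force: [-6.5, -5.2, 4.8]
opening: 0.2
```

Emit:
play_rows(plan=[0, -0.001, 0, 0, 0, 0, 255, 0, -0.001, 0, 0, 0, 0, 255, 0, -0.001, 0, 0, 0, 0, 255])

```text
time: 9.6
ee_pos: [535.5, -48.5, 18.7]
eef_rot: [2.822, -1.377, -0.002]
wrist_force: [-7.2, -6.2, 4.1]
opening: 0.4
```

Emit:
play_rows(plan=[0, -0.001, 0, 0, 0, 0, 255, 0, -0.001, 0, 0, 0, 0, 255, 0, -0.001, 0, 0, 0, 0, 255])

```text
time: 9.9
ee_pos: [537.9, -46.6, 18.7]
eef_rot: [2.822, -1.377, -0.002]
wrist_force: [-6.9, -5.5, 5.2]
opening: 0.5
```

Emit:
play_rows(plan=[0, -0.001, 0, 0, 0, 0, 255, 0, -0.001, 0, 0, 0, 0, 255, 0, -0.001, 0, 0, 0, 0, 255])

```text
time: 10.2
ee_pos: [538.8, -45.8, 18.6]
eef_rot: [2.82, -1.374, -0.007]
wrist_force: [-20.4, -17.5, 12.2]
opening: 0.2
```

Emit:
play_rows(plan=[0, -0.001, 0, 0, 0, 0, 255, 0, -0.001, 0, 0, 0, 0, 255, 0, -0.001, 0, 0, 0, 0, 255])

```text
time: 10.5
ee_pos: [539.0, -45.6, 18.6]
eef_rot: [2.816, -1.372, -0.014]
wrist_force: [-35.8, -29.8, 21.0]
opening: 0.4
```

Emit:
play_rows(plan=[0, 0.008, 0, 0, 0, 0, 255, 0, 0.004, -0.03, 0, 0, 0, 255, 0, 0, -0.035, 0, 0, 0, 0, 0, 0, 0, 0, 0, 0, 0])

```text
time: 10.9
ee_pos: [536.0, -50.3, 87.6]
eef_rot: [-2.822, 1.377, -0.012]
wrist_force: [0.1, 0.2, -0.1]
opening: 14.0
```

```bash
python3 - <<'E'
from h import *
s=bot.get_state();print(s["ee_pos"],s["wrist_force"])
rows(jw(-72,-105,80),218,5,0)
E
```

```text
[536.   -50.33  87.57] [ 0.09  0.19 -0.14]
[0.0128, -0.0168, 0.0017, -0.05, -0.07, -0.01, 0.0, 0.0128, -0.0168, 0.0017, 0.0, 0.0, -0.01, 0.0, 0.0128, -0.0168, 0.0017, 0.0, 0.0, -0.01, 0.0, 0.0128, -0.0168, 0.0017, 0.0, 0.0, -0.01, 0.0, 0.0128, -0.0168, 0.0017, 0.0, 0.0, -0.01, 0.0]
```

Emit:
play_rows(plan=[0.013, -0.0168, 0.0017, -0.05, -0.07, 0, 0, 0.013, -0.0168, 0.0017, 0, 0, 0, 0, 0.013, -0.0168, 0.0017, 0, 0, 0, 0, 0.013, -0.0168, 0.0017, 0, 0, 0, 0, 0.013, -0.0168, 0.0017, 0, 0, 0, 0])

```text
time: 11.4
ee_pos: [640.7, -49.0, 73.9]
eef_rot: [2.823, -1.378, -0.004]
wrist_force: [0.2, -0.6, 0.2]
opening: 54.3
```

```bash
python3 - <<'E'
from h import *
s=bot.get_state();T=toolT(s);print(s["ee_pos"],s["opening"],"need",delta(jw(-72,-105,14),np.radians(218)))
w=bot.camera("wrist");t=bot.camera("top")[150:290,220:370]
cv2.imwrite("pics/v6.png",np.hstack([cv2.resize(t,(450,420),interpolation=2),cv2.copyMakeBorder(cv2.resize(w,(347,260)),0,160,0,0,0)])[:,:,::-1])
E
```

```text
[640.69 -49.03  73.91] 54.33670485762345 need (array([ 0.9 , -1.02, 59.91]), array([ 0.08,  0.12, -0.02]))
```

View pics/v6.png

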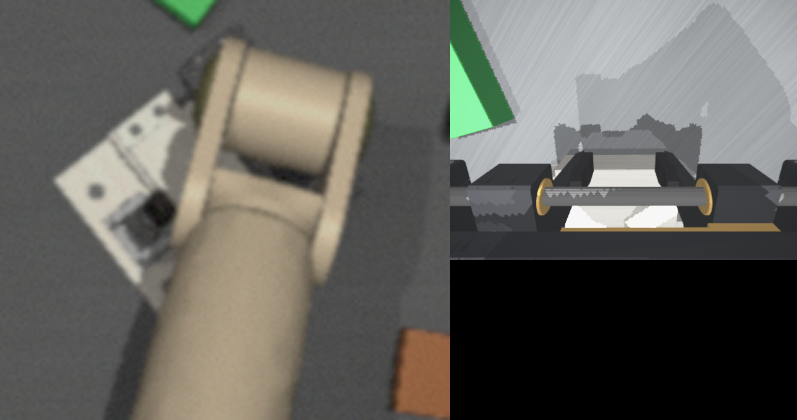

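Emit:
play_rows(plan=[0, 0, 0.02, 0, 0, 0, 0, 0, 0, 0.02, 0, 0, 0, 0, 0, 0, 0.018, 0, 0, 0, 0, -0.005, 0, 0, 0, 0, 0, 0, -0.004, 0, 0, 0, 0, 0, 0])

```text
time: 12.0
ee_pos: [633.8, -41.7, 17.1]
eef_rot: [2.823, -1.378, -0.003]
wrist_force: [-0.4, -0.0, -0.0]
opening: 88.1
```

Emit:
play_rows(plan=[-0.002, 0, 0, 0, 0, 0, 0, -0.002, 0, 0, 0, 0, 0, 0, -0.001, 0, 0, 0, 0, 0, 0, -0.001, 0, 0, 0, 0, 0, 0])

```text
time: 12.4
ee_pos: [630.8, -37.5, 17.3]
eef_rot: [2.823, -1.378, -0.001]
wrist_force: [-0.4, -0.0, -0.5]
opening: 88.2
```

Emit:
play_rows(plan=[-0.001, 0, 0, 0, 0, 0, 0, -0.001, 0, 0, 0, 0, 0, 0])

```text
time: 12.6
ee_pos: [629.9, -36.7, 17.2]
eef_rot: [2.823, -1.377, 0.001]
wrist_force: [3.8, -7.5, -1.1]
opening: 87.8
```

Emit:
play_rows(plan=[-0.0015, 0, 0, 0, 0, 0, 0, -0.0015, 0, 0, 0, 0, 0, 0, -0.001, 0, 0, 0, 0, 0, 0])

```text
time: 12.9
ee_pos: [629.9, -36.4, 18.2]
eef_rot: [2.822, -1.374, 0.014]
wrist_force: [12.8, -20.3, -3.2]
opening: 88.3
```

```bash
python3 -c "
from h import *
s=bot.get_state();print(s['wrist_force'],s['torque'],s['ee_pos'])"
```

```text
[ 12.85 -20.34  -3.21] [-2.92 -2.04  1.1 ] [629.91 -36.36  18.19]
```

Emit:
play_rows(plan=[0.012, 0, 0, 0, 0, 0, 0, 0.015, 0, -0.03, 0, 0, 0, 255, 0, 0, -0.05, 0, 0, 0, 255, 0, 0, -0.05, 0, 0, 0, 255, 0, 0, -0.05, 0, 0, 0, 255])

```text
time: 13.4
ee_pos: [643.5, -54.0, 198.7]
eef_rot: [-2.823, 1.378, 0.004]
wrist_force: [0.0, -0.4, -0.0]
opening: 58.3
```

Emit:
play_rows(plan=[0, 0.02, -0.03, 0, 0, 0, 255, 0, 0.02, -0.03, 0, 0, 0, 255, 0, 0.02, -0.02, 0, 0, 0, 255, 0, 0.02, 0, 0, 0, 0, 255])

```text
time: 13.8
ee_pos: [581.0, -103.9, 280.0]
eef_rot: [-2.823, 1.377, -0.005]
wrist_force: [0.4, -0.2, -0.1]
opening: 26.7
```

```bash
python3 - <<'E'
from h import *
s=bot.get_state();T=toolT(s);np.save("w7T.npy",T);print(s["ee_pos"],s["joint_positions"])
w=bot.camera("wrist");cv2.imwrite("pics/w7.png",w[:,:,::-1])
t=bot.camera("top")[150:290,220:370];cv2.imwrite("pics/t7.png",t[:,:,::-1])
cv2.imwrite("pics/v7.png",np.hstack([cv2.resize(t,(400,373),interpolation=2),cv2.copyMakeBorder(cv2.resize(w[0:420,100:460],(360,420))[:373],0,0,0,0,0)])[:,:,::-1])
E
```

```text
[ 581.03 -103.88  280.  ] [-0.38  0.43  1.22  0.    1.49  2.1 ]
```

View pics/v7.png

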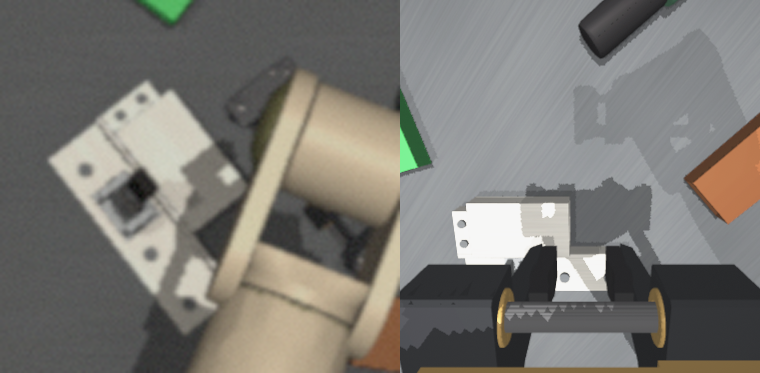

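```bash
python3 - <<'E'
from h import *
im=cv2.imread("pics/t7.png");g=cv2.cvtColor(cv2.cvtColor(im,4) if 0 else im,cv2.COLOR_BGR2GRAY)
m=(g[55:90,40:65]<45);ys,xs=np.nonzero(m);c=np.array([xs.mean()+260.5,ys.mean()+205.5]);print(len(xs),c)
a=np.radians(JA);X=np.array([np.cos(a),np.sin(a)]);Y=np.array([-np.sin(a),np.cos(a)])
for z in(190,200): p=ray("top",c,z)[:2]-JO[:2];print(z,p@X,p@Y)
rows(jw(-70,90,262),218,10,255)
E
```

```text
63 [272.83 220.39]
190 -70.1823577630051 18.694791984443842
200 -70.56484422477119 18.85705212515939
[-0.0201, -0.0084, 0.0016, 0.0, 0.01, -0.01, 255.0, -0.0201, -0.0084, 0.0016, 0.0, 0.0, -0.01, 255.0, -0.0201, -0.0084, 0.0016, 0.0, 0.0, -0.01, 255.0, -0.0201, -0.0084, 0.0016, 0.0, 0.0, -0.01, 255.0, -0.0201, -0.0085, 0.0016, 0.0, 0.0, -0.01, 255.0]
[-0.0201, -0.0085, 0.0016, 0.0, 0.0, -0.01, 255.0, -0.0201, -0.0085, 0.0016, 0.0, 0.0, -0.01, 255.0, -0.0201, -0.0085, 0.0016, 0.0, 0.0, -0.01, 255.0, -0.02, -0.0085, 0.0016, 0.0, 0.0, -0.01, 255.0, -0.02, -0.0085, 0.0016, 0.0, 0.0, -0.01, 255.0]
```

The tube is home. The clamp grip is at jig x = -70, y = 19 mm, so the clamp angle is about 1.44 rad. I'll go behind it, then push it over along its arc.

Emit:
play_rows(plan=[-0.0201, -0.0084, 0.0016, 0, 0, 0, 255, -0.0201, -0.0084, 0.0016, 0, 0, 0, 255, -0.0201, -0.0084, 0.0016, 0, 0, 0, 255, -0.0201, -0.0084, 0.0016, 0, 0, 0, 255, -0.0201, -0.0085, 0.0016, 0, 0, 0, 255])

```text
time: 14.4
ee_pos: [552.3, 3.3, 268.3]
eef_rot: [-2.823, 1.378, 0.005]
wrist_force: [-0.6, 1.0, 0.5]
opening: 0.6
```

Emit:
play_rows(plan=[-0.0201, -0.0085, 0.0016, 0, 0, 0, 255, -0.0201, -0.0085, 0.0016, 0, 0, 0, 255, -0.0201, -0.0085, 0.0016, 0, 0, 0, 255, -0.02, -0.0085, 0.0016, 0, 0, 0, 255, -0.02, -0.0085, 0.0016, 0, 0, 0, 255])

```text
time: 14.9
ee_pos: [523.9, 108.6, 260.4]
eef_rot: [2.823, -1.377, -0.005]
wrist_force: [0.2, -0.3, -0.2]
opening: 0.6
```

Emit:
play_rows(plan=[0, 0, 0, 0, 0, 0, 255])

```text
time: 15.0
ee_pos: [523.6, 109.5, 260.5]
eef_rot: [2.825, -1.374, -0.005]
wrist_force: [-0.1, 0.4, -0.1]
opening: 0.6
```

```bash
python3 - <<'E'
from h import *
s=bot.get_state();print(s["ee_pos"],s["joint_positions"],delta(jw(-70,62,176),np.radians(218)))
E
```

```text
[523.59 109.47 260.52] [-0.01  0.32  1.43  0.    1.39  2.46] (array([31.02,  2.31, 84.44]), array([0.09, 0.17, 0.14]))
```

Emit:
play_rows(plan=[0, 0.001, 0.042, 0, 0, 0, 255, 0, 0.001, 0.042, 0, 0, 0, 255, 0.015, 0, 0, 0, 0, 0, 255, 0.016, 0, 0, 0, 0, 0, 255, 0.012, 0, 0, 0, 0, 0, 255])

```text
time: 15.5
ee_pos: [551.2, 70.0, 179.3]
eef_rot: [-2.822, 1.379, -0.003]
wrist_force: [-0.3, 0.0, 0.4]
opening: 0.8
```

Emit:
play_rows(plan=[0.012, 0, 0, 0, 0, 0, 255, 0.014, 0, 0.002, 0, 0, 0, 255, 0.014, 0, 0.003, 0, 0, 0, 255, 0, 0, 0, 0, 0, 0, 255])

```text
time: 15.9
ee_pos: [574.3, 38.8, 171.6]
eef_rot: [2.822, -1.38, -0.002]
wrist_force: [0.1, 0.3, 0.3]
opening: 0.3
```

```bash
python3 - <<'E'
from h import *
s=bot.get_state();print(s["ee_pos"],s["wrist_force"],"to y=8",delta(jw(-70,8,171),np.radians(218)))
E
```

```text
[574.3   38.82 171.64] [0.07 0.31 0.34] to y=8 (array([-2.12, -1.16,  0.64]), array([ 0.06,  0.05, -0.11]))
```

Emit:
play_rows(plan=[0.008, 0, 0.003, 0, 0, 0, 255, 0.008, 0, 0.004, 0, 0, 0, 255])

```text
time: 16.1
ee_pos: [583.4, 27.6, 165.0]
eef_rot: [2.823, -1.377, -0.002]
wrist_force: [-0.7, 0.7, 2.0]
opening: 0.3
```

```bash
python3 - <<'E'
from h import *
s=bot.get_state();print(s["ee_pos"],s["wrist_force"])
t=bot.camera("scene")[120:260,200:360];w=bot.camera("wrist")
cv2.imwrite("pics/v8.png",np.hstack([cv2.resize(t,(480,420),interpolation=2),cv2.copyMakeBorder(cv2.resize(w,(320,240)),0,180,0,0,0)])[:,:,::-1])
E
```

```text
[583.43  27.63 165.  ] [-0.65  0.71  2.05]
```

View pics/v8.png

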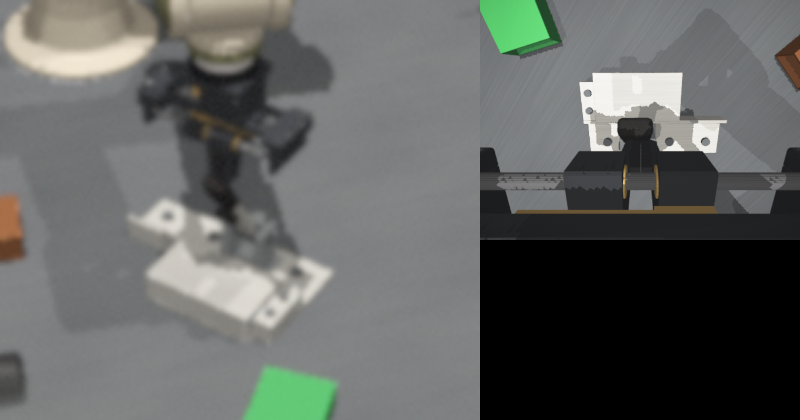

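Emit:
play_rows(plan=[0.008, 0, 0.004, 0, 0, 0, 255, 0.008, 0, 0.006, 0, 0, 0, 255, 0.009, 0, 0.008, 0, 0, 0, 255, 0.009, 0, 0.008, 0, 0, 0, 255])

```text
time: 16.6
ee_pos: [604.7, 0.3, 138.3]
eef_rot: [2.823, -1.378, -0.002]
wrist_force: [-0.6, 2.0, 2.0]
opening: 0.4
```

Emit:
play_rows(plan=[0.008, 0, 0.009, 0, 0, 0, 255, 0.006, 0, 0.01, 0, 0, 0, 255, 0.006, 0, 0.01, 0, 0, 0, 255])

```text
time: 16.9
ee_pos: [616.9, -15.3, 109.0]
eef_rot: [2.823, -1.378, -0.002]
wrist_force: [0.5, 1.8, 1.3]
opening: 0.4
```

```bash
python3 - <<'E'
from h import *
s=bot.get_state();print(s["ee_pos"],s["wrist_force"],"to .3",delta(jw(-70,-68.2,99),np.radians(218)))
E
```

```text
[616.85 -15.31 109.02] [0.5  1.83 1.3 ] to .3 (array([ 5.24, -0.97, 10.02]), array([ 0.04,  0.06, -0.04]))
```

Emit:
play_rows(plan=[0.005, -0.001, 0.01, 0, 0, 0, 255, 0.003, 0, 0.01, 0, 0, 0, 255, 0.003, 0, 0.01, 0, 0, 0, 255, 0.001, 0, 0.005, 0, 0, 0, 255])

```text
time: 17.3
ee_pos: [624.5, -23.8, 73.7]
eef_rot: [2.823, -1.378, -0.003]
wrist_force: [-1.7, 0.4, 2.4]
opening: 0.1
```

Emit:
play_rows(plan=[0.002, 0, 0.003, 0, 0, 0, 255, 0.002, 0, 0.003, 0, 0, 0, 255, 0, 0, 0.001, 0, 0, 0, 255])

```text
time: 17.6
ee_pos: [627.3, -26.9, 67.9]
eef_rot: [2.823, -1.378, -0.001]
wrist_force: [-0.4, -0.6, 1.8]
opening: 0.6
```

Emit:
play_rows(plan=[0, 0, 0.0015, 0, 0, 0, 255, 0, 0, 0.0015, 0, 0, 0, 255])

```text
time: 17.8
ee_pos: [627.4, -27.1, 66.0]
eef_rot: [2.823, -1.378, 0.0]
wrist_force: [-5.0, 0.0, 16.8]
opening: 0.6
```

Emit:
play_rows(plan=[0, 0, 0.001, 0, 0, 0, 255, 0, 0, 0.001, 0, 0, 0, 255])

```text
time: 18.0
ee_pos: [627.5, -27.1, 65.9]
eef_rot: [2.823, -1.377, 0.001]
wrist_force: [-10.8, -0.2, 27.4]
opening: 0.6
```

Emit:
play_rows(plan=[0, 0, 0.001, 0, 0, 0, 255, 0, 0, 0, 0, 0, 0, 255])

```text
time: 18.2
ee_pos: [627.5, -27.1, 65.8]
eef_rot: [2.823, -1.377, 0.002]
wrist_force: [-12.8, -0.5, 28.1]
opening: 0.5
```

Emit:
play_rows(plan=[0, 0, -0.005, 0, 0, 0, 255, 0, 0, -0.02, 0, 0, 0, 255, 0, 0, -0.05, 0, 0, 0, 255, 0, 0, -0.05, 0, 0, 0, 255, 0, 0, -0.05, 0, 0, 0, 255])

```text
time: 18.7
ee_pos: [626.8, -26.7, 238.8]
eef_rot: [2.823, -1.378, -0.003]
wrist_force: [0.1, 0.4, 0.6]
opening: 0.5
```

Emit:
play_rows(plan=[0.03, 0.03, -0.02, 0, 0, 0, 255, 0.03, 0.03, 0, 0, 0, 0, 255, 0, 0.03, 0, 0, 0, 0, 255, 0, 0, 0, 0, 0, 0, 255])

```text
time: 19.1
ee_pos: [591.6, -131.9, 257.0]
eef_rot: [2.82, -1.382, -0.003]
wrist_force: [0.4, -0.2, -0.6]
opening: 0.9
```

```bash
python3 - <<'E'
from h import *
s=bot.get_state();np.save("w9T.npy",toolT(s));print(s["ee_pos"],s["wrist_force"])
w=bot.camera("wrist");cv2.imwrite("pics/w9.png",w[:,:,::-1]);t=bot.camera("top")[150:290,220:370];cv2.imwrite("pics/t9.png",t[:,:,::-1])
cv2.imwrite("pics/v9.png",np.hstack([cv2.resize(t,(400,373),interpolation=2),cv2.resize(w[:370,150:400],(400,373) if 0 else (252,373))])[:,:,::-1])
E
```

```text
[ 591.62 -131.88  256.97] [ 0.42 -0.19 -0.58]
```

View pics/w9.png

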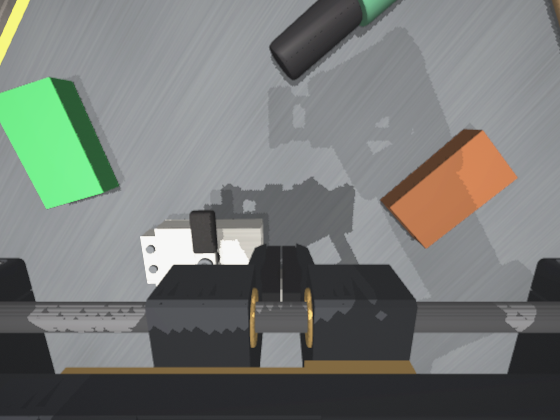

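Emit:
play_rows(plan=[0.02, 0.04, 0, 0, 0, 0, 255, 0.02, 0.04, 0, 0, 0, 0, 255, 0.02, 0.04, 0, 0, 0, 0, 255, 0.02, 0.04, 0, 0, 0, 0, 255, 0.02, 0.04, 0, 0, 0, 0, 255])

```text
time: 19.7
ee_pos: [497.2, -331.9, 257.0]
eef_rot: [2.825, -1.375, -0.002]
wrist_force: [-0.4, -0.8, 0.4]
opening: 0.2
```

```bash
python3 - <<'E'
from h import *
im=bot.camera("top");t=im[160:270,230:350];cv2.imwrite("pics/t10f.png",im[:,:,::-1])
cv2.imwrite("pics/t10.png",cv2.resize(t,None,fx=5,fy=5,interpolation=2)[:,:,::-1])
for n,p in [("corner30",jw(0,0,30)),("tube nearfront",jw(0,-80,40)),("rear",jw(-140,-80,40)),("rearfence",jw(-140,0,40))]:
    c=bot.calibration("top");q=c["extrinsics"]@np.r_[p,1];print(n,((q[0]/q[2]*c["fx"]+c["cx"]-230)*5,(q[1]/q[2]*c["fy"]+c["cy"]-160)*5))
E
```

```text
corner30 (np.float64(169.37387153814996), np.float64(199.90972392421043))
tube nearfront (np.float64(276.1823604187876), np.float64(115.65385507893026))
rear (np.float64(422.6037958358563), np.float64(302.9561823241902))
rearfence (np.float64(315.2043332004425), np.float64(386.77603333586956))
```

View pics/t10.png

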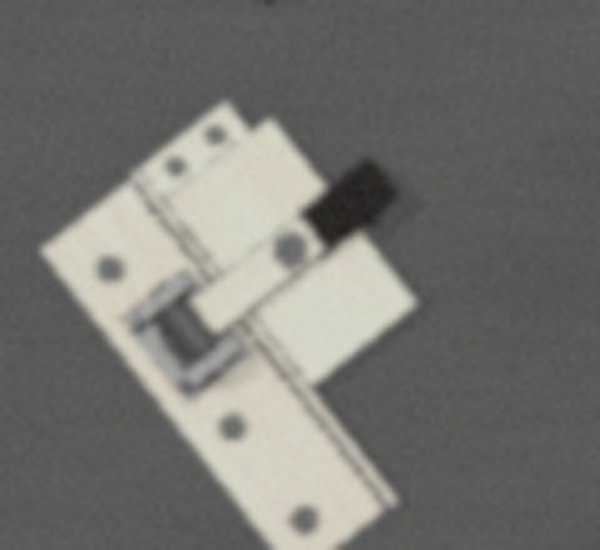

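The tube sits tight in the corner with no gaps. Its corners at (272,120), (417,300) and (315,382) are within about 1 px of the predicted home position. The arm lies level across the tube, so I'm handing in.

```bash
python3 -c "
from rig import bot
print(bot.close_job(), bot.get_state()['time'])"
```

```text
the job is handed in; nothing more can be done
the job is handed in; nothing more can be done
```

The tube is home in the jig, the clamp is down on it, and the job is handed in at about 20 s of the 54 s allowed. No verdict comes back, so these results rest on my own checks.

**What I did:**
- I pushed the tube against the fence with both open fingertips, turning it about 13° square on the way.
- I slid it along the fence to the end stop with shut fingers, pressed its side against the fence once more, and backed off. The clamp was still up.
- I pushed the clamp arm over from behind, pressed it down on its sleeve, lifted off and moved clear.

**Last checks:**
- **Against the fence and stop:** the tube met both with a clear rise in force, about 29 N at the fence and 46 N at the stop. The two fence contacts lie on one line at 38.1°, against a jig heading of about 38°.
- **Clamp down:** the press ended at 28 N, above the suggested 10–15 N. The sleeve top was then at 66 mm, which fits the foot bearing on the tube.
- **Final top picture:** it shows no gap at the fence or stop. The tube corners are within about 1 px (3 mm) of the predicted home position, so the force readings are the finer evidence.
- **Not measured:** I did not read the clamp angle or the foot force directly.
- **Bystanders:** the robot did not touch the hammer, grinder or pipe end. I did not measure their positions again at the end.

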